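# Tip the failed module off the test rail

### The job

One of the four black-and-grey modules packed side by side on the test rail has failed: the flag on its top face is red. Switch the rail's isolator off (blue toggle fully over toward the robot), then tip the failed module's top out toward the robot until its spring foot is off the rail, unhook it and lift it off, and stand it upright in the yellow bin, lowering it to the bin's floor before you let go. Leave the three good modules seated and the bin where it stands.

Things in the scene. Friction and masses are not known exactly. Their poses are not given: they have to be found in the camera images.
- panel: test rail: blue base plate 140 x 240 mm with a steel top-hat rail 35 mm wide along the panel's y. Origin on the bench under its centre; x points away from the robot (turned by up to 0.22 rad), z up. On the rail from +y to -y: bracket, white isolator (y = +76 mm), four modules 37.5 mm apart (y = +37.5 to -75 mm, gaps 1.5 mm), bracket. Top faces are 105 mm above the bench, the toggle reaches 131 mm
- isolator (a joint): blue toggle of the white isolator: 0 = on (leaning 0.45 rad away from the robot, panel +x), 0.9 = off (leaning 0.45 rad toward the robot, panel -x), upright at 0.45. Turns about a line along the panel's y at panel x = 0, z = 102 mm; stays where it is left (0.06 N m of friction). Starts at or close to on
- isolator_tip (a point): on the toggle's middle line, 27 mm from its axis (its end is at 28 mm). The toggle is 8 mm thick and 22 mm wide along the panel's y; the isolator's flat top below it is 105 mm above the bench
- red_module_center (a point): centre of the failed module (red flag), half-way up; 90 mm (x, across the rail) x 36 mm (y, along it) x 78 mm tall, 0.2 to 0.35 kg; axes as the panel's while seated, 66 mm above the bench. Grey body 90 mm long with shoulders 13 mm above this point; on its middle a black nose, see red_nose. It stands upright on its claws, whose flat feet are 39 mm below this point
- red_nose (a point): middle of the failed module's black nose, 26 mm above its centre: the nose is 45 mm in x, 36 mm in y, from the shoulders 13 mm below this point to the top face with the flag 13 mm above it. Neighbours of the same shape stand 1.5 mm away on both sides in y, so it can be held only across x, from above, fingers over the shoulders
- red_hook (a point): tip of the failed module's fixed claw, on the robot's side: x = -15.5, z = -36 mm from its centre. It reaches 3 mm under the rail's flange with 2 mm of play below it, so the module cannot be pulled straight up. Once the module is tipped, draw it 6 to 8 mm toward the robot (panel -x) at the same tilt and the claw leaves the flange; then lift. Seated it is 30 mm above the bench
- red_catch (a point): orange spring foot on the failed module's far side (its 8 mm round tip lies 20 mm on panel +x and 34 mm below its centre). It holds under the rail's far flange and lets go with a few newtons when that side rises; free once the module is tipped about 0.25 rad
- rail_edge (a point): lower edge of the rail's flange on the robot's side, mid-length (panel x = -17.5, z = 34.7 mm); flanges are 2.3 mm thick, their tops 37 mm above the bench. The line through it along the panel's y is the one about which a module tips, top toward the robot (panel -x): 0.35 rad is right, stay below 0.5 rad
- good_1_center (a point): centre of a good module (green flag), same make and size as the failed one; must stay seated
- good_2_center (a point): centre of a second good module, like good_1
- good_3_center (a point): centre of a third good module, like good_1
- bin: empty yellow open-fronted plastic bin 179 x 107 mm, 70 mm high, loose (0.3 kg). Origin under its middle; x runs along its length, away from its low front lip (35 mm high). Inside, the flat floor is 2 mm above the origin, from x = -74 to +76 mm and y = -46 to +46 mm

How it is judged:
By the outcome, as a careful person would: the job done as asked, in the order asked, and still so for the second after the job is handed in, with the robot touching nothing.
It also fails if it takes over 48 s, if anything falls off the work surface, if the arm or the gripper's body presses on something with over 40 N, if the wrist force passes 120 N, or if a joint passes its speed limit or range.

### The arm

A 6-joint arm with a two-finger parallel gripper is mounted at the origin on a cart in front of the work surface, level with it; the furniture and walls round the work are solid. World frame = base frame: x ahead of the robot, y to its left, z up, the work surface at z = 0. Lengths are in m, angles in rad, forces in N, time in s.
With the tool pointing down it reaches from about 0.25 to 0.725 m from the base axis. Payload 4 kg.
Tool frame: the origin (TCP) lies midway between the tips of the shut fingers; the grasp point (between the pads) lies bot.tcp_to_grasp behind it (bot.tcp_to_grasp is the distance from the TCP to the grasp point, in m); z points along the fingers, y is the line along which they close (so a half turn about z gives the same grasp; the last joint's range is limited). The gripper opens to 85 mm and grips with 20 to 120 N. Pads are 22 mm wide; open, the fingers measure 114 mm over their backs; the gripper's body (76 mm by 85 mm) begins 54 mm behind the grasp point. The pads swing forward as they close: fully open they stand 13 mm farther back than shut.
Start: joints at [-1.126, 0.241, 0.005, 1.335, 0, 1.571], TCP at [0.215, -0.451, 0.231] pointing down, gripper open.
Joint ranges: [-2.72, 2.72], [-1.05, 1.87], [-1.09, 1.28], [-1.99, 2.15], [-1.42, 1.44], [-3.14, 3.14]. Speed limits (rad/s): [2.79, 2.79, 3.14, 3.14, 3.14, 3.14].

### API

Orientations are given as a unit quaternion [x, y, z, w].
In Python, from workcell import readout, camera, bot gives the robot as it stands. The module is installed in compiled form; this text tells all that it offers.
- The arm moves only by the tool jog_arm, never from a script. Its argument "motion" is a list of rows, each an object of numbers: "x", "y", "z": the shift along the tool's x, y, z in mm; "spin": the turn about the tool's z in degrees; "fingers": the closure, from -1 (fully open) to 1 (shut). A call has 1 to 8 rows; each row is the pose to reach, as a shift and turn from the pose commanded when the call began, along the tool's axes at that moment; what a row does not reach only later rows make up. A row lasts 1/8 s, in which the tool goes at most 62.5 mm and 10.7 degrees, less where a joint would pass 70% of its speed; a pose out of reach is approached as far as the arm can. A call with a gripper value outside its range is refused whole. The fingers move at their own pace and stop on an object; the grip force is fixed at half the most. Time passes only in rows, so rows that repeat a pose let the fingers close. It gives the time, the measured TCP pose, the force, the opening and the grip force at its end, in the units of the state.
- readout.get_obs(): the state, without advancing time (a new reading comes with each control period).
- camera(name): name is "side" or "top"; returns a dict with "pixels" (420x560x3 uint8, red, green, blue), "K" (3x3 intrinsics, pixels), "rvec" (rotation vector, rad) and "tvec" (3), from world to camera coordinates, as OpenCV has them. Camera axes: x right, y down, z forward; pixel columns grow to the right and rows downward; lengths in m; the calibration is good to about 2 mm. A picture is of the moment at which its call begins. There is no depth.
- bot.job_done(): hands the job in; it is judged then, once.
The state is a dict: "clock": time; "joint_pos": joint angles; "joint_vel": joint speeds; "tau": joint torques, N m; "eef_pos": TCP position; "tool_rot": TCP orientation; "ft_force": force on the tool from outside, world axes, zero at the start; "ft_torque": the same for the moment, N m; "grip_width": finger opening in m; "grasp_force": force on a finger pad.
Only numpy, scipy, OpenCV 4.12 (cv2) and the standard library are available. Lean on these libraries where they do the work, as an engineer would, in place of code of your own. Each camera call takes 0.05 s, during which the arm holds its last target. There are 200 camera calls.

## Working session

There is one attempt and no reset: what is moved stays moved. The work goes in short steps, Python scripts to look and compute and a tool call to move; the robot and the scene stay as the last step left them, time stands still between calls to the robot, and variables do not carry over. Pictures are saved under pics/ and viewed, at most 10 in all, crops included, and the job is handed in when it is done.

Besides the shell and the picture viewer there is one more tool, called after "Request:" in YAML: its name, and indented under it one key for each argument. jog_arm: Moves the arm, as the interface text tells. Its arguments: {"type":"object","properties":{"motion":{"type":"array"}},"required":["motion"]}

```bash
mkdir -p pics
python3 - <<'E'
from workcell import readout, camera, bot
import cv2,numpy as np,pickle
o=readout.get_obs();print({k:np.round(v,3) for k,v in o.items()},bot.tcp_to_grasp)
for n in("side","top"):
    c=camera(n);pickle.dump(c,open(n+".pkl","wb"));cv2.imwrite(f"pics/{n}0.png",c["pixels"][:,:,::-1])
    R=cv2.Rodrigues(np.array(c["rvec"]))[0];print(n,c["K"],(-R.T@np.ravel(c["tvec"])).round(3),R.round(2))
E
```

```text
{'clock': np.float64(0.0), 'joint_pos': array([-1.126,  0.241,  0.004,  1.335, -0.   ,  1.571]), 'joint_vel': array([ 0.001,  0.001,  0.002,  0.001, -0.001,  0.   ]), 'tau': array([ 1.0000e-03, -3.7232e+01,  2.5241e+01,  1.7000e-02,  0.0000e+00,
        0.0000e+00]), 'eef_pos': array([ 0.215, -0.451,  0.23 ]), 'tool_rot': array([ 0.975,  0.221, -0.   , -0.001]), 'ft_force': array([ 0.358, -0.235, -0.145]), 'ft_torque': array([-0.029,  0.005,  0.015]), 'grasp_force': np.float64(0.0), 'grip_width': np.float64(0.085)} 0.0187
side [[521.90144813   0.         277.6057478 ]
 [  0.         521.90144813 220.12041513]
 [  0.           0.           1.        ]] [0.08  0.652 0.445] [[-0.86 -0.51  0.02]
 [-0.2   0.3  -0.93]
 [ 0.47 -0.81 -0.36]]
top [[443.87184752   0.         273.90719701]
 [  0.         443.87184752 215.20204898]
 [  0.           0.           1.        ]] [ 0.362 -0.079  0.948] [[ 0.03 -1.    0.02]
 [-0.98 -0.03 -0.18]
 [ 0.18 -0.02 -0.98]]
```

View pics/top0.png

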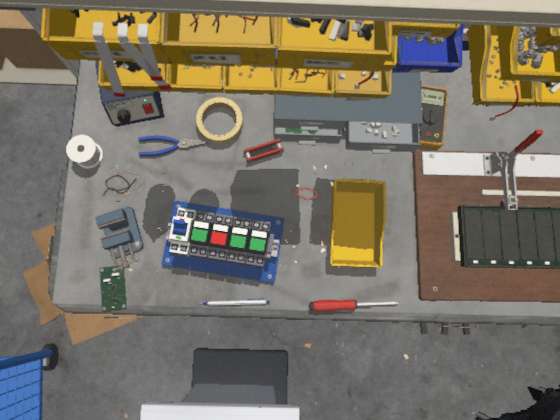

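View pics/side0.png

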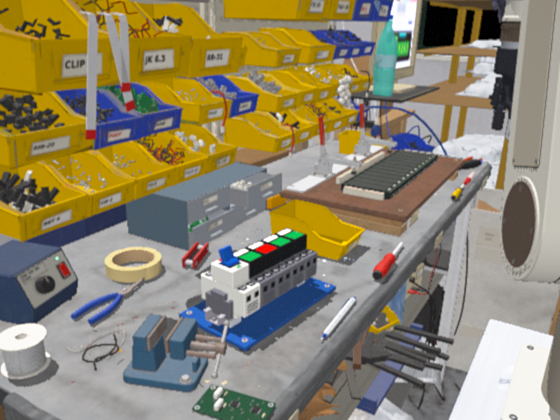

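Top view: the panel is at about (225,243), with the isolator on the left (+y) at about (180,228). Flags run green (200,235), red (219,237), green (239,240), green (258,242), so the failed module is at panel y=0. The bin is at (358,223), lip toward the robot. The side view shows the same, with the toggle at (226,255). Next I'll zoom in for corners and extract the flag blobs.

```bash
cat > h.py <<'E'
import numpy as np,cv2,pickle
def proj(c,P):
    return cv2.projectPoints(np.float64(P).reshape(-1,1,3),np.float64(c["rvec"]),np.float64(c["tvec"]),c["K"],None)[0].reshape(-1,2)
def unproj(c,uv,z):
    R=cv2.Rodrigues(np.float64(c["rvec"]))[0];C=-R.T@np.ravel(c["tvec"])
    d=np.c_[np.float64(uv).reshape(-1,2),np.ones(len(np.float64(uv).reshape(-1,2)))]@np.linalg.inv(c["K"]).T@R
    return C+d*((z-C[2])/d[:,2])[:,None]
def blob(c,h0,h1,amin=20,s=110,v=60,box=(0,0,560,420)):
    hsv=cv2.cvtColor(c["pixels"],cv2.COLOR_RGB2HSV);m=cv2.inRange(hsv,(h0,s,v),(h1,255,255))
    q=np.zeros_like(m);x0,y0,x1,y1=box;q[y0:y1,x0:x1]=m[y0:y1,x0:x1]
    n,_,st,ce=cv2.connectedComponentsWithStats(q)
    return [(st[i,4],st[i,:4].tolist(),ce[i].round(1).tolist()) for i in range(1,n) if st[i,4]>=amin],q
E
python3 - <<'E'
from h import *
t=pickle.load(open("top.pkl","rb"));s=pickle.load(open("side.pkl","rb"))
for c,b in((t,(150,190,300,290)),(s,(180,220,340,350))):
    for nm,h0,h1 in(("g",45,80),("r",0,8),("b",100,130)):
        r,m=blob(c,h0,h1,12,box=b);print(nm,r)
        if nm=="b":
            pts=cv2.findNonZero(m);print(cv2.minAreaRect(pts),cv2.approxPolyDP(cv2.convexHull(pts),4,True).reshape(-1,2).tolist())
for c,n,x0,y0,w,h in((t,"tz",150,170,250,120),(s,"sz",175,225,180,130)):
    im=c["pixels"][y0:y0+h,x0:x0+w,::-1];k=3 if n=="tz" else 4
    cv2.imwrite(f"pics/{n}.png",cv2.resize(im,None,fx=k,fy=k,interpolation=cv2.INTER_CUBIC))
E
```

```text
g [(np.int32(182), [191, 228, 17, 14], [198.8, 234.8]), (np.int32(180), [230, 234, 16, 14], [237.5, 241.0]), (np.int32(179), [249, 238, 17, 13], [257.0, 244.1])]
r [(np.int32(191), [210, 231, 17, 14], [218.3, 237.8])]
b [(np.int32(745), [171, 201, 113, 39], [234.5, 215.5]), (np.int32(154), [173, 220, 14, 14], [179.4, 226.6]), (np.int32(1533), [162, 240, 116, 43], [221.6, 266.1])]
((222.7940673828125, 241.2870330810547), (113.51617431640625, 65.17108154296875), 9.090276718139648) [[283, 219], [273, 282], [162, 264], [174, 201]]
g [(np.int32(32), [188, 221, 11, 10], [193.6, 224.8]), (np.int32(244), [270, 231, 34, 16], [286.5, 238.4]), (np.int32(157), [239, 251, 23, 11], [250.4, 256.0])]
r [(np.int32(92), [182, 242, 16, 19], [190.3, 251.4]), (np.int32(132), [193, 243, 15, 25], [199.6, 254.6]), (np.int32(129), [255, 244, 22, 10], [265.5, 248.3])]
b [(np.int32(274), [219, 245, 20, 22], [227.7, 256.4]), (np.int32(2814), [225, 277, 111, 73], [277.0, 313.2]), (np.int32(700), [180, 301, 43, 49], [199.2, 323.9])]
((257.5, 297.0), (155.0, 104.0), 0.0) [[335, 287], [324, 337], [248, 349], [180, 349], [180, 314], [221, 248], [229, 245]]
```

View pics/tz.png

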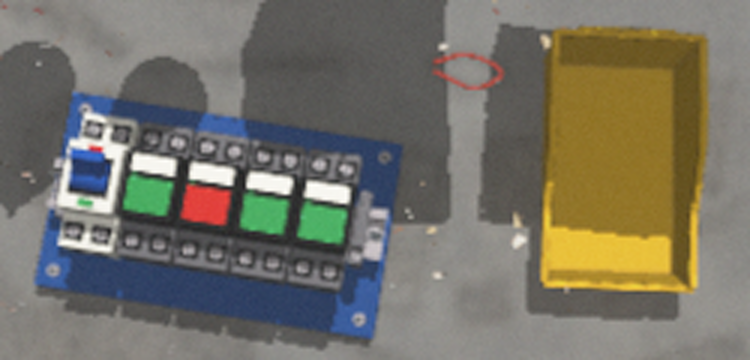

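View pics/sz.png

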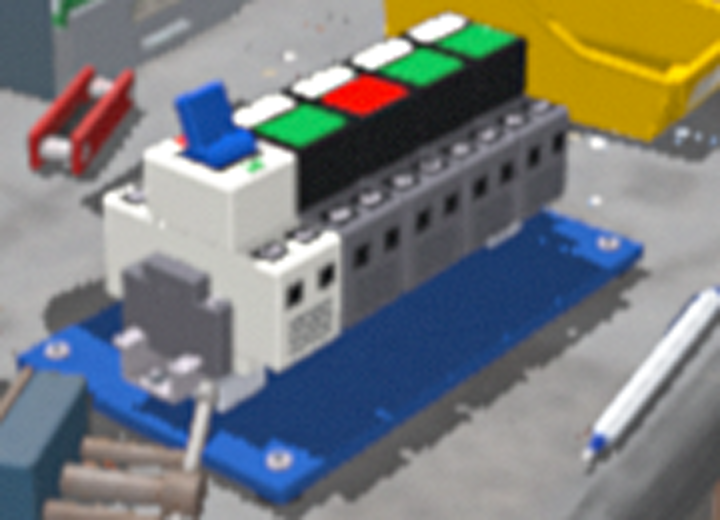

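Zooms: the plate corners are clear and the red flag is at about (218,238) in the top view. The toggle leans away from the robot. The bin rim's back corners are at about (334,179) and (386,182), and its lip corners at about (331,266) and (382,267). Fit the poses.

Run:
```python
from h import *
from scipy.optimize import least_squares
t=pickle.load(open("top.pkl","rb"));s=pickle.load(open("side.pkl","rb"))
def W(p,L):
    L=np.float64(L);c,n=np.cos(p[2]),np.sin(p[2]);return np.c_[p[0]+c*L[:,0]-n*L[:,1],p[1]+n*L[:,0]+c*L[:,1],L[:,2]]
ys=[.0375,0,-.0375,-.075]
tf=[[198.8,234.8],[218.3,237.8],[237.5,241],[257,244.1]];sf=[[250.4,256],[265.5,248.3]]
tc=[[283.5,219],[273.5,282.5],[161.5,264],[174,200.5]];sc=[[336,286],[179.5,314]]
def f(p):
    h=p[3];F=[[p[4],y,.105] for y in ys];C=[[.07,-.12,h],[-.07,-.12,h],[-.07,.12,h],[.07,.12,h]]
    return np.r_[(proj(t,W(p,F))-tf).ravel(),(proj(s,W(p,F[:2]))-sf).ravel(),(proj(t,W(p,C))-tc).ravel()*.7,(proj(s,W(p,[C[1],C[3]]))-sc).ravel()*.5]
r=least_squares(f,[.3,0,0,.005,-.005],loss="soft_l1");p=r.x;print("panel",p.round(4),f(p).round(1))
bt=[[334.3,179.3],[386,182.3],[331,265.7],[381.7,266.7]]
def g(q): return (proj(t,W(q,[[.0895,.0535,.07],[.0895,-.0535,.07],[-.0895,.0535,.035],[-.0895,-.0535,.035]]))-bt).ravel()
q=least_squares(g,[.3,-.25,0]).x;print("bin",q.round(4),g(q).round(1))
print("flags top unproj",unproj(t,tf,.105).round(4).tolist(),"side",unproj(s,sf,.105).round(4).tolist())
pickle.dump((p,q),open("pose.pkl","wb"))
print("iso",W(p,[[0,.076,.105],[.012,.076,.129],[0,0,.092]]).round(4))
```

```text
panel [ 0.4797  0.0088 -0.1346  0.0115 -0.0057] [ 0.  -0.6 -0.1 -0.4  0.1 -0.4 -0.1 -0.3  0.5  0.7  1.1  0.8  0.4 -0.8
  0.1  0.3 -0.8  0.1 -0.1 -0.5  1.   0.4 -0.1  0.1]
bin [ 0.5184 -0.2705 -0.0114] [-0.1 -1.3  0.1 -2.  -0.6  1.1  0.5  2.1]
flags top unproj [[0.478, 0.0467, 0.105], [0.4733, 0.0093, 0.105], [0.4683, -0.0275, 0.105], [0.4634, -0.0648, 0.105]] side [[0.4811, 0.0452, 0.105], [0.4771, 0.008, 0.105]]
iso [[0.4899 0.0842 0.105 ]
 [0.5018 0.0825 0.129 ]
 [0.4797 0.0088 0.092 ]]
```

```bash
cat >> h.py <<'E'
from scipy.spatial.transform import Rotation as Ro
def pw(X,Y,p=None):
    if p is None:p=pickle.load(open("pose.pkl","rb"))[0]
    c,n=np.cos(p[2]),np.sin(p[2]);return np.array([p[0]+c*X-n*Y,p[1]+n*X+c*Y])
def go(o,xy,z,yaw):  # yaw: wanted world angle of tool y
    R=Ro.from_quat(o["tool_rot"]).as_matrix();d=R.T@(np.r_[xy,z]-o["eef_pos"])*1000
    a=np.arctan2(R[1,1],R[0,1]);s=-np.degrees((yaw-a+np.pi)%(2*np.pi)-np.pi)
    print("shift",d.round(1),"spin",s.round(2))
E
python3 - <<'E'
from h import *
from workcell import readout
go(readout.get_obs(),pw(.05,.076),.15,-.1346)
E
```

```text
shift [ 520.3 -337.1   81.1] spin -56.8
```

Request:
jog_arm:
  motion:
    - {"x":30,"y":-19,"z":0,"spin":-6,"fingers":1}
    - {"x":80,"y":-52,"z":0,"spin":-15,"fingers":1}
    - {"x":130,"y":-84,"z":0,"spin":-25,"fingers":1}
    - {"x":180,"y":-117,"z":0,"spin":-35,"fingers":1}
    - {"x":230,"y":-149,"z":0,"spin":-45,"fingers":1}
    - {"x":280,"y":-181,"z":0,"spin":-54,"fingers":1}
    - {"x":330,"y":-214,"z":0,"spin":-56.8,"fingers":1}
    - {"x":370,"y":-240,"z":0,"spin":-56.8,"fingers":1}

```text
clock: 1.1
eef_pos: [0.4465, -0.0733, 0.231]
tool_rot: [0.753, 0.659, -0.0, -0.0]
ft_force: [0.6, 0.3, -0.0]
grip_width: 0.0
grasp_force: 0.0
```

Run:
```python
from h import *
from workcell import readout
go(readout.get_obs(),pw(.05,.076),.15,-.1346)
```

```text
shift [161.8  72.3  81. ] spin 0.09
```

Request:
jog_arm:
  motion:
    - {"x":45,"y":20,"z":0}
    - {"x":95,"y":43,"z":0}
    - {"x":140,"y":64,"z":10}
    - {"x":162,"y":73,"z":40}
    - {"x":162,"y":73,"z":81}
    - {"x":162,"y":73,"z":105}
    - {"x":162,"y":73,"z":119}
    - {"x":162,"y":73,"z":119}

```text
validation failed for argument at $.mo...
```

Run:
```python
from h import *
from workcell import readout,camera
go(readout.get_obs(),pw(.05,.076),.112,-.1346);print(readout.get_obs()["grip_width"])
c=camera("side");im=c["pixels"][200:330,175:355,::-1];d=camera("top")["pixels"][170:300,150:300,::-1]
cv2.imwrite("pics/a1.png",np.vstack([cv2.resize(im,None,fx=2.3,fy=2.3),cv2.resize(cv2.copyMakeBorder(d,0,0,0,30,0),None,fx=2.3,fy=2.3)]))
```

```text
shift [161.8  72.3 119. ] spin 0.09
4.337129761836e-05
```

View pics/a1.png

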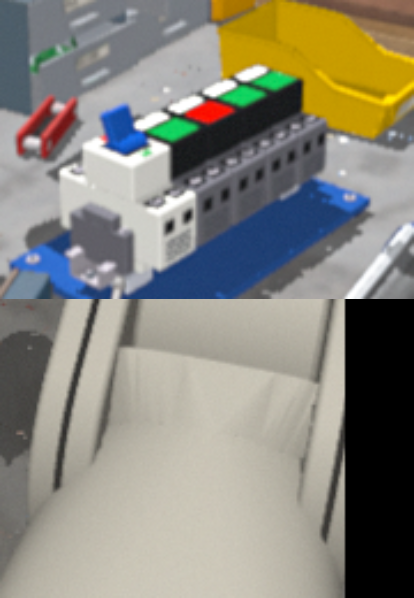

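The call was refused because every row needs all the fields. The picture shows the toggle still on, and the arm blocking the top view. Sending it again with all fields.

Request:
jog_arm:
  motion:
    - {"x":45,"y":20,"z":0,"spin":0,"fingers":1}
    - {"x":95,"y":43,"z":0,"spin":0,"fingers":1}
    - {"x":140,"y":64,"z":10,"spin":0,"fingers":1}
    - {"x":162,"y":73,"z":40,"spin":0,"fingers":1}
    - {"x":162,"y":73,"z":81,"spin":0,"fingers":1}
    - {"x":162,"y":73,"z":105,"spin":0,"fingers":1}
    - {"x":162,"y":73,"z":118,"spin":0,"fingers":1}
    - {"x":162,"y":73,"z":118,"spin":0,"fingers":1}

```text
clock: 2.2
eef_pos: [0.5393, 0.0745, 0.1126]
tool_rot: [0.753, 0.658, -0.001, -0.001]
ft_force: [0.2, 0.5, -0.4]
grip_width: 0.0002
grasp_force: 0.0
```

Run:
```python
from h import *
from workcell import readout,camera
o=readout.get_obs();go(o,pw(.01,.076),.112,-.1346);print(o["ft_force"])
c=camera("side");cv2.imwrite("pics/a2.png",cv2.resize(c["pixels"][180:310,175:355,::-1],None,fx=3,fy=3))
```

```text
shift [  2.9 -40.2   0.7] spin -0.05
[ 0.22963178  0.45902218 -0.42901627]
```

View pics/a2.png

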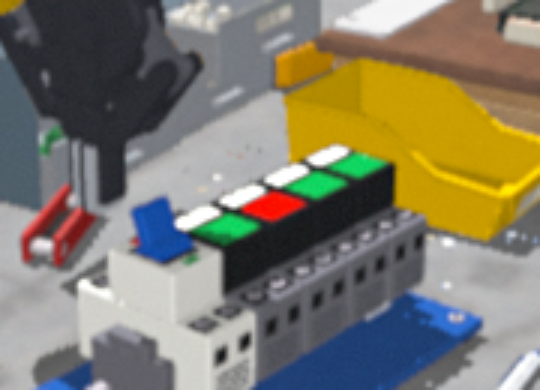

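The closed fingers stand behind the toggle, with their tips at about pixel (110,200) in the crop. Push toward the robot.

Request:
jog_arm:
  motion:
    - {"x":2,"y":-8,"z":0,"spin":0,"fingers":1}
    - {"x":2,"y":-16,"z":0,"spin":0,"fingers":1}
    - {"x":2,"y":-22,"z":0,"spin":0,"fingers":1}
    - {"x":2,"y":-28,"z":0,"spin":0,"fingers":1}
    - {"x":2,"y":-34,"z":0,"spin":0,"fingers":1}
    - {"x":2,"y":-38,"z":0,"spin":0,"fingers":1}
    - {"x":2,"y":-38,"z":0,"spin":0,"fingers":1}

```text
clock: 3.12
eef_pos: [0.502, 0.0825, 0.1133]
tool_rot: [0.753, 0.658, -0.0, -0.0]
ft_force: [2.6, -0.1, 3.2]
grip_width: 0.0002
grasp_force: 1.3
```

Run:
```python
from h import *
from workcell import readout,camera
o=readout.get_obs();go(o,pw(.01,.076),.112,-.1346);print(o["ft_force"])
c=camera("side");cv2.imwrite("pics/a3.png",cv2.resize(c["pixels"][180:310,175:355,::-1],None,fx=3,fy=3))
```

```text
shift [ 0.  -2.2  1.3] spin 0.01
[ 2.59390025 -0.06697401  3.18162616]
```

View pics/a3.png

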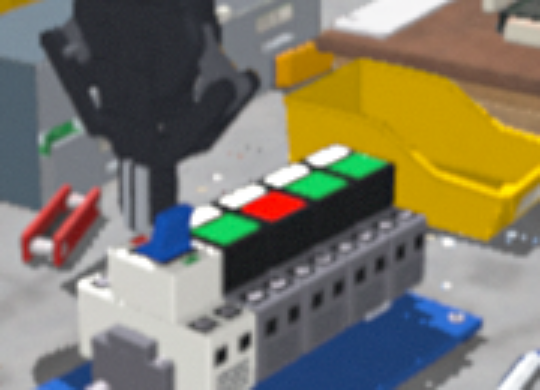

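The toggle is about upright. Continue pushing.

Request:
jog_arm:
  motion:
    - {"x":0,"y":-3,"z":0,"spin":0,"fingers":1}
    - {"x":0,"y":-5,"z":0,"spin":0,"fingers":1}
    - {"x":0,"y":-6,"z":0,"spin":0,"fingers":1}

```text
clock: 3.55
eef_pos: [0.4984, 0.0828, 0.1134]
tool_rot: [0.753, 0.658, 0.001, 0.001]
ft_force: [7.9, -0.6, -0.3]
grip_width: 0.0002
grasp_force: 3.4
```

Request:
jog_arm:
  motion:
    - {"x":0,"y":-1,"z":0,"spin":0,"fingers":1}
    - {"x":0,"y":-2,"z":0,"spin":0,"fingers":1}

```text
clock: 3.8
eef_pos: [0.4981, 0.0829, 0.1139]
tool_rot: [0.753, 0.658, 0.002, 0.003]
ft_force: [10.7, -2.6, -1.2]
grip_width: -0.0002
grasp_force: 4.6
```

Run:
```python
from h import *
from workcell import readout,camera
o=readout.get_obs();print(o["ft_force"])
c=camera("side");pickle.dump(c,open("s4.pkl","wb"));cv2.imwrite("pics/a4.png",cv2.resize(c["pixels"][220:290,195:275,::-1],None,fx=6,fy=6,interpolation=cv2.INTER_CUBIC))
for a in (.45,.7,.9):
  P=[]
  for L,e in((.027,-.004),(.027,.004),(.003,-.004)):
    th=.45-a
    for y in(.065,.087): P.append([*pw(L*np.sin(th)+e*np.cos(th),y),.102+L*np.cos(th)-e*np.sin(th)])
  print(a,((proj(c,P)-[195,220])*6).round(0).tolist())
```

```text
[10.74200646 -2.56746739 -1.21879021]
0.45 [[257.0, 165.0], [195.0, 193.0], [233.0, 156.0], [171.0, 184.0], [258.0, 253.0], [196.0, 283.0]]
0.7 [[277.0, 179.0], [215.0, 208.0], [254.0, 163.0], [192.0, 191.0], [259.0, 258.0], [198.0, 288.0]]
0.9 [[291.0, 194.0], [230.0, 223.0], [270.0, 173.0], [208.0, 202.0], [260.0, 262.0], [199.0, 292.0]]
```

View pics/a4.png

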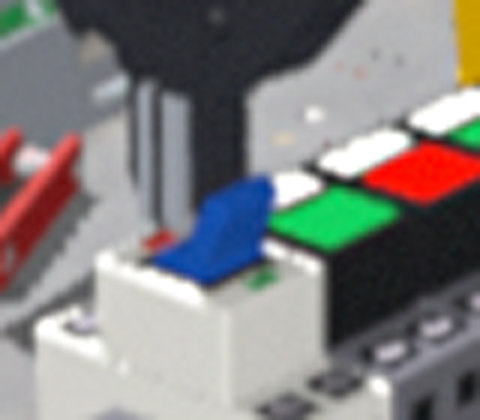

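The toggle is at about 0.7 rad, with its tip at (272,185) in the crop. It's stiff to push so low, so I'll raise 6 mm and push nearer the tip.

Request:
jog_arm:
  motion:
    - {"x":0,"y":5,"z":-3,"spin":0,"fingers":1}
    - {"x":0,"y":5,"z":-7,"spin":0,"fingers":1}
    - {"x":0,"y":1,"z":-7,"spin":0,"fingers":1}
    - {"x":0,"y":-2,"z":-7,"spin":0,"fingers":1}
    - {"x":0,"y":-4,"z":-7,"spin":0,"fingers":1}
    - {"x":0,"y":-4,"z":-7,"spin":0,"fingers":1}

```text
clock: 4.6
eef_pos: [0.4943, 0.0837, 0.1216]
tool_rot: [0.753, 0.658, 0.003, 0.003]
ft_force: [9.2, -2.1, -2.2]
grip_width: 0.0002
grasp_force: 3.7
```

Request:
jog_arm:
  motion:
    - {"x":0,"y":-2,"z":0,"spin":0,"fingers":1}
    - {"x":0,"y":-2,"z":0,"spin":0,"fingers":1}

```text
clock: 4.85
eef_pos: [0.4921, 0.0842, 0.1222]
tool_rot: [0.753, 0.658, 0.003, 0.003]
ft_force: [7.3, -1.6, 2.9]
grip_width: 0.0
grasp_force: 5.0
```

Request:
jog_arm:
  motion:
    - {"x":0,"y":-2,"z":0,"spin":0,"fingers":1}
    - {"x":0,"y":-2,"z":0,"spin":0,"fingers":1}

```text
clock: 5.1
eef_pos: [0.4918, 0.0843, 0.1224]
tool_rot: [0.753, 0.658, 0.004, 0.004]
ft_force: [10.9, -2.0, 0.9]
grip_width: -0.0004
grasp_force: 5.3
```

Request:
jog_arm:
  motion:
    - {"x":0,"y":-3,"z":0,"spin":0,"fingers":1}
    - {"x":0,"y":-5,"z":0,"spin":0,"fingers":1}
    - {"x":0,"y":-5,"z":0,"spin":0,"fingers":1}

```text
clock: 5.48
eef_pos: [0.491, 0.0847, 0.1235]
tool_rot: [0.753, 0.657, 0.007, 0.007]
ft_force: [17.7, -3.3, -3.1]
grip_width: -0.0003
grasp_force: 7.8
```

Request:
jog_arm:
  motion:
    - {"x":0,"y":15,"z":0,"spin":0,"fingers":1}
    - {"x":0,"y":25,"z":-40,"spin":0,"fingers":0}
    - {"x":-40,"y":25,"z":-90,"spin":0,"fingers":-1}
    - {"x":-60,"y":25,"z":-90,"spin":0,"fingers":-1}

```text
clock: 5.98
eef_pos: [0.4995, 0.0216, 0.2137]
tool_rot: [0.753, 0.658, 0.002, 0.001]
ft_force: [0.3, -0.9, -0.1]
grip_width: 0.0545
grasp_force: 0.0
```

Run:
```python
from h import *
from workcell import readout,camera
c=camera("side");pickle.dump(c,open("s5.pkl","wb"))
r,m=blob(c,100,130,30,box=(205,225,250,272));print(r)
n=cv2.findNonZero(m).reshape(-1,2)
for v in range(n[:,1].min(),n[:,1].max()+1):
    q=n[n[:,1]==v,0]
    print(v,q.min(),q.max(),end="; ")
for a in (.45,.7,.8,.9):
  P=[]
  for L,e in((.028,-.004),(.028,.004),(.003,-.004)):
    th=.45-a
    for y in(.065,.087): P.append([*pw(L*np.sin(th)+e*np.cos(th),y),.102+L*np.cos(th)-e*np.sin(th)])
  print(a,proj(c,P).round(1).tolist())
o=readout.get_obs();go(o,pw(0,0),.15,-.1346)
cv2.imwrite("pics/a5.png",np.hstack([cv2.resize(c["pixels"][220:290,195:275,::-1],None,fx=5,fy=5,interpolation=cv2.INTER_CUBIC),cv2.resize(camera("top")["pixels"][200:270,155:235,::-1],None,fx=5,fy=5)]))
```

```text
[(np.int32(199), [221, 249, 19, 18], [232.1, 258.3])]
249 236 239; 250 234 239; 251 232 239; 252 230 239; 253 229 239; 254 228 239; 255 228 239; 256 228 238; 257 228 238; 258 228 238; 259 227 238; 260 226 238; 261 223 238; 262 222 238; 263 221 238; 264 222 235; 265 225 233; 266 228 231; 0.45 [[237.9, 246.9], [227.5, 251.6], [233.9, 245.4], [223.5, 250.0], [237.9, 262.2], [227.7, 267.2]]
0.7 [[241.3, 249.3], [231.0, 254.0], [237.4, 246.7], [227.0, 251.3], [238.2, 263.0], [228.0, 267.9]]
0.8 [[242.6, 250.5], [232.3, 255.3], [238.8, 247.4], [228.4, 252.1], [238.3, 263.3], [228.1, 268.3]]
0.9 [[243.8, 251.9], [233.5, 256.7], [240.2, 248.4], [229.8, 253.1], [238.4, 263.6], [228.2, 268.6]]
shift [-13.1 -16.7  62. ] spin -0.13
```

View pics/a5.png

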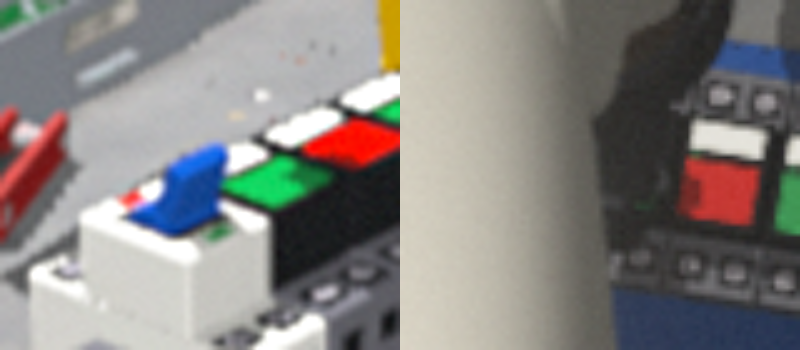

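Run:
```python
from h import *
import pickle
s=pickle.load(open("side.pkl","rb"))
def top(a,L=.028):
  P=[];th=.45-a
  for e in(-.004,.004):
    for y in(.065,.087): P.append([*pw(L*np.sin(th)+e*np.cos(th),y),.102+L*np.cos(th)-e*np.sin(th)])
  return proj(s,P)
r,m=blob(s,100,130,30,box=(205,235,250,272))
n=cv2.findNonZero(m).reshape(-1,2)
for v in range(n[:,1].min(),n[:,1].max()+1):
    q=n[n[:,1]==v,0]; print(v,q.min(),q.max(),end="; ")
for a in(0,.1): print(a,top(a).round(1).tolist())
c=pickle.load(open("s5.pkl","rb"))
for b in(c,s): print([ (x[2]) for x in blob(b,0,8,50,box=(240,235,300,265))[0]])
# best render match, silhouette from side prism + base bias search
for nm,img in(("s",s),("s5",c)):
  r,m=blob(img,100,130,30,box=(205,235,250,272)); res=[]
  for a in np.arange(0,1.0,.05):
   for dx in np.arange(-3,3.1,.5):
    for dy in np.arange(-3,3.1,.5):
     h=cv2.convexHull(np.float32(np.r_[top(a),top(a,.012)]+[dx,dy]));k=np.zeros_like(m);cv2.fillPoly(k,[np.int32(h.round())],255)
     mm=m.copy();mm[int(h[:,0,1].max()):]=0
     res.append(((k!=mm).sum(),round(a,2),dx,dy))
  print(nm,sorted(res)[:6])
```

```text
245 229 229; 246 226 230; 247 224 230; 248 221 231; 249 219 231; 250 219 231; 251 219 232; 252 219 232; 253 220 232; 254 220 232; 255 220 232; 256 221 233; 257 221 236; 258 221 238; 259 222 238; 260 222 238; 261 222 238; 262 222 238; 263 221 237; 264 222 234; 265 225 232; 266 227 230; 0 [[231.6, 245.3], [221.3, 249.8], [228.1, 246.1], [217.8, 250.7]]
0.1 [[233.0, 245.3], [222.6, 249.9], [229.3, 245.6], [218.9, 250.2]]
[[265.3, 248.3]]
[[265.5, 248.3]]
s [(np.int64(61), np.float64(0.05), np.float64(0.0), np.float64(-1.0)), (np.int64(61), np.float64(0.05), np.float64(0.0), np.float64(-0.5)), (np.int64(61), np.float64(0.35), np.float64(-3.0), np.float64(-0.5)), (np.int64(63), np.float64(0.05), np.float64(-1.0), np.float64(-0.5)), (np.int64(63), np.float64(0.15), np.float64(-2.0), np.float64(-0.5)), (np.int64(63), np.float64(0.15), np.float64(-1.5), np.float64(-0.5))]
s5 [(np.int64(48), np.float64(0.7), np.float64(-1.5), np.float64(2.5)), (np.int64(48), np.float64(0.7), np.float64(-1.0), np.float64(2.5)), (np.int64(48), np.float64(0.95), np.float64(-3.0), np.float64(-1.0)), (np.int64(50), np.float64(0.6), np.float64(0.0), np.float64(3.0)), (np.int64(50), np.float64(0.6), np.float64(0.5), np.float64(3.0)), (np.int64(51), np.float64(0.9), np.float64(-2.0), np.float64(-0.5))]
```

The toggle now leans toward the robot, its tip at about (225,150) in the left crop. It held still under about 18 N at 20 mm, or 0.36 N·m against 0.06 N·m of friction, so it is on its off stop. The red module is undisturbed. Next, settle the arm and set the fingers to about 55 mm.

Request:
jog_arm:
  motion:
    - {"x":0,"y":0,"z":0,"spin":0,"fingers":-0.3}
    - {"x":0,"y":0,"z":0,"spin":0,"fingers":-0.3}
    - {"x":0,"y":0,"z":0,"spin":0,"fingers":-0.3}

```text
clock: 6.45
eef_pos: [0.4981, 0.023, 0.2096]
tool_rot: [0.753, 0.658, -0.001, -0.001]
ft_force: [0.2, -1.2, 0.2]
grip_width: 0.056
grasp_force: 0.0
```

Run:
```python
from h import *
from workcell import readout
o=readout.get_obs();go(o,pw(0,0),.0935,-.1346);print(o["grip_width"],o["eef_pos"])
```

```text
shift [-16.5 -16.1 116.2] spin 0.06
0.05596297834021643 [0.49808262 0.02300213 0.20964161]
```

Request:
jog_arm:
  motion:
    - {"x":-16.5,"y":-16,"z":40,"spin":0,"fingers":-0.3}
    - {"x":-16.5,"y":-16,"z":85,"spin":0,"fingers":-0.3}
    - {"x":-16.5,"y":-16,"z":100,"spin":0,"fingers":-0.3}
    - {"x":-16.5,"y":-16,"z":107,"spin":0,"fingers":-0.3}
    - {"x":-16.5,"y":-16,"z":112,"spin":0,"fingers":-0.3}
    - {"x":-16.5,"y":-16,"z":116,"spin":0,"fingers":-0.3}
    - {"x":-16.5,"y":-16,"z":116,"spin":0,"fingers":-0.3}

```text
clock: 7.32
eef_pos: [0.4807, 0.0082, 0.0946]
tool_rot: [0.753, 0.658, 0.0, 0.0]
ft_force: [-0.4, 0.2, 0.1]
grip_width: 0.0554
grasp_force: 0.0
```

Run:
```python
from h import *
from workcell import readout,camera
o=readout.get_obs();go(o,pw(0,0),.0935,-.1346)
c=camera("side");cv2.imwrite("pics/a6.png",cv2.resize(c["pixels"][190:310,195:345,::-1],None,fx=5,fy=5,interpolation=cv2.INTER_CUBIC))
for a in(.0,.32):
    for nm,x,z in(("near",-22.5,105),("far",22.5,105)):
        r=Ro.from_euler("y",-a).apply([(x+17.5),0,z-34.7]); print(a,nm,((proj(c,[[*pw((r[0]-17.5)/1000,.018),(r[2]+34.7)/1000]])-[195,190])*5).round())
# tips (pad inner edge, est.)
```

```text
shift [ 0.5 -1.   1.1] spin 0.0
0.0 near [[363. 328.]]
0.0 far [[253. 289.]]
0.32 near [[418. 364.]]
0.32 far [[311. 283.]]
```

Request:
jog_arm:
  motion:
    - {"x":0,"y":-5,"z":0,"spin":0,"fingers":-0.3}
    - {"x":0,"y":-9,"z":1,"spin":0,"fingers":-0.3}
    - {"x":0,"y":-13,"z":1.5,"spin":0,"fingers":-0.3}
    - {"x":0,"y":-17,"z":2.5,"spin":0,"fingers":-0.3}
    - {"x":0,"y":-17,"z":2.5,"spin":0,"fingers":-0.3}

```text
clock: 8.0
eef_pos: [0.4613, 0.0105, 0.0911]
tool_rot: [0.753, 0.658, -0.001, -0.001]
ft_force: [-0.5, 0.5, 0.6]
grip_width: 0.056
grasp_force: 0.0
```

Request:
jog_arm:
  motion:
    - {"x":0,"y":-4,"z":1,"spin":0,"fingers":-0.3}
    - {"x":0,"y":-4,"z":1,"spin":0,"fingers":-0.3}

```text
clock: 8.25
eef_pos: [0.4584, 0.011, 0.0902]
tool_rot: [0.753, 0.658, -0.001, -0.001]
ft_force: [0.4, 0.4, -1.1]
grip_width: 0.0554
grasp_force: 0.1
```

Run:
```python
from h import *
from workcell import readout,camera
o=readout.get_obs();go(o,pw(-.02,0),.0905,-.1346);print(o["ft_force"])
c=camera("side");print(blob(c,0,8,20,box=(240,225,310,275))[0])
for a in(0,.1,.2,.25,.3,.35):
    r=Ro.from_euler("y",-a).apply([-5.7+17.5,0,70.3]);print(a,proj(c,[[*pw((r[0]-17.5)/1000,0),(r[2]+34.7)/1000]]).round(1))
cv2.imwrite("pics/a7.png",cv2.resize(c["pixels"][190:310,195:345,::-1],None,fx=5,fy=5,interpolation=cv2.INTER_CUBIC))
```

```text
shift [ 0.7  1.4 -0.3] spin 0.0
[ 0.40492366  0.41017445 -1.1004809 ]
[(np.int32(151), [266, 246, 18, 14], [276.0, 252.8])]
0 [[266.6 249.1]]
0.1 [[270.1 249.8]]
0.2 [[273.6 251. ]]
0.25 [[275.3 251.8]]
0.3 [[277.1 252.6]]
0.35 [[278.9 253.6]]
```

The module is tipped about 0.30 rad, with the flag blob moved to (276,252.8) as predicted. Close on it at this tilt.

Request:
jog_arm:
  motion:
    - {"x":0,"y":1,"z":0,"spin":0,"fingers":0}
    - {"x":0,"y":1.5,"z":0,"spin":0,"fingers":0.3}
    - {"x":0,"y":1.5,"z":0,"spin":0,"fingers":0.3}
    - {"x":0,"y":1.5,"z":0,"spin":0,"fingers":0.3}

```text
clock: 8.8
eef_pos: [0.4598, 0.0109, 0.0911]
tool_rot: [0.753, 0.658, -0.001, -0.001]
ft_force: [-4.2, 0.5, 7.5]
grip_width: 0.0454
grasp_force: 57.9
```

Run:
```python
from h import *
from workcell import readout,camera
o=readout.get_obs();go(o,pw(-.02,0),.0905,-.1346)
c=camera("side");print(blob(c,0,8,20,box=(240,225,310,275))[0],[b[2] for b in blob(c,45,80,50,box=(235,225,310,275))[0]])
cv2.imwrite("pics/a8.png",cv2.resize(c["pixels"][190:310,195:345,::-1],None,fx=5,fy=5,interpolation=cv2.INTER_CUBIC))
```

```text
shift [ 0.7 -0.   0.6] spin -0.0
[(np.int32(111), [267, 248, 14, 13], [275.3, 253.4])] [[278.2, 241.1], [250.4, 256.1]]
```

View pics/a8.png

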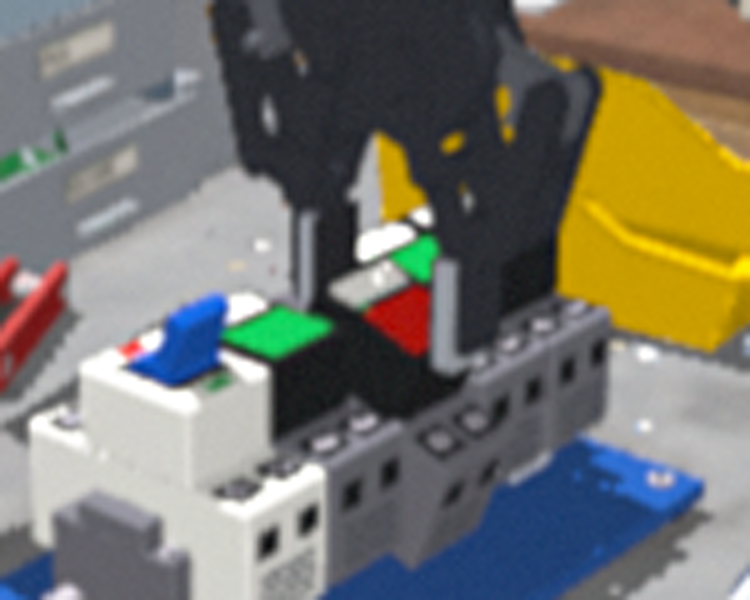

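The module is tipped, its spring foot clear, and the fingers hold the nose at 58 N. The neighbours haven't moved. Draw it toward the robot.

Request:
jog_arm:
  motion:
    - {"x":0,"y":-3,"z":0,"spin":0,"fingers":0.3}
    - {"x":0,"y":-6,"z":0,"spin":0,"fingers":0.3}
    - {"x":0,"y":-8,"z":0,"spin":0,"fingers":0.3}
    - {"x":0,"y":-8,"z":0,"spin":0,"fingers":0.3}

```text
clock: 9.35
eef_pos: [0.4524, 0.0118, 0.0903]
tool_rot: [0.753, 0.658, -0.001, -0.0]
ft_force: [0.8, -0.1, -3.7]
grip_width: 0.0457
grasp_force: 59.1
```

Request:
jog_arm:
  motion:
    - {"x":0,"y":0,"z":-2,"spin":0,"fingers":0.3}
    - {"x":0,"y":0,"z":-4,"spin":0,"fingers":0.3}
    - {"x":0,"y":0,"z":-6,"spin":0,"fingers":0.3}

```text
clock: 9.72
eef_pos: [0.4533, 0.0118, 0.097]
tool_rot: [0.753, 0.658, 0.0, 0.0]
ft_force: [-0.2, -0.4, -3.4]
grip_width: 0.046
grasp_force: 59.1
```

Only its weight (about 3.4 N) remains on the gripper, so it is unhooked. Lift.

Request:
jog_arm:
  motion:
    - {"x":0,"y":0,"z":-10,"spin":0,"fingers":0.3}
    - {"x":0,"y":0,"z":-25,"spin":0,"fingers":0.3}
    - {"x":0,"y":0,"z":-45,"spin":0,"fingers":0.3}
    - {"x":0,"y":0,"z":-70,"spin":0,"fingers":0.3}
    - {"x":0,"y":0,"z":-95,"spin":0,"fingers":0.3}
    - {"x":0,"y":0,"z":-115,"spin":0,"fingers":0.3}
    - {"x":0,"y":0,"z":-120,"spin":0,"fingers":0.3}
    - {"x":0,"y":0,"z":-120,"spin":0,"fingers":0.3}

```text
clock: 10.72
eef_pos: [0.4531, 0.0118, 0.2169]
tool_rot: [0.753, 0.658, 0.0, 0.0]
ft_force: [0.5, -0.4, -3.7]
grip_width: 0.046
grasp_force: 59.3
```

Run:
```python
from h import *
from workcell import readout,camera
o=readout.get_obs();p,q=pickle.load(open("pose.pkl","rb"));go(o,q[:2],.21,-.03);print(o["ft_force"],o["grip_width"])
c=camera("side");print([b[1:] for b in blob(c,0,8,40,box=(230,130,330,275))[0]],[b[2] for b in blob(c,45,80,50,box=(235,225,310,275))[0]])
# orientation of the flag: compare with prediction for tilt: module near/far top corners
b=[x for x in blob(c,0,8,40,box=(230,130,330,275))[0]]
import itertools
m=c["pixels"][110:290,210:370,::-1];cv2.imwrite("pics/a9.png",cv2.resize(m,None,fx=3.3,fy=3.3,interpolation=cv2.INTER_CUBIC))
```

```text
shift [-271.   102.5    6.9] spin -6.0
[ 0.52135565 -0.44321168 -3.66060694] 0.04601499368828119
[([320, 130, 4, 15], [321.7, 137.4]), ([273, 171, 14, 12], [280.6, 176.3])] [[286.4, 238.5], [250.3, 256.1]]
```

Run:
```python
from h import *
from workcell import readout,camera
o=readout.get_obs();c=camera("side")
im=c["pixels"];a8=cv2.imread("pics/a8.png")
p=pickle.load(open("pose.pkl","rb"))[0]
old=np.array([.4598,.0109,.0911])
r=Ro.from_euler("y",-.32).apply([-5.7+17.5,0,70.3]);F=np.r_[pw((r[0]-17.5)/1000,0),(r[2]+34.7)/1000]
print("flag then",proj(c,[F]),"now",proj(c,[F+o["eef_pos"]-old]))
# pose estimate from grey lower body: mask saturations low, mid grey, near module
hsv=cv2.cvtColor(im,cv2.COLOR_RGB2HSV)
# model edges: module outline for tilts, score by gradient magnitude
g=cv2.GaussianBlur(cv2.cvtColor(im,cv2.COLOR_RGB2GRAY),(0,0),1).astype(float);G=np.hypot(cv2.Sobel(g,6,1,0),cv2.Sobel(g,6,0,1))
from scipy.ndimage import map_coordinates
def score(a,dx,dz):
    # module frame lines on +y side face (y=.018): outline of shoulders/bottom/near end
    V=np.array([[-45,13],[-45,-20]]);L=[([-45,13],[-45,-15]),([-45,13],[-23,13]),([45,13],[45,-15]),([23,13],[45,13]),([-22.5,39],[22.5,39])]
    s=0;n=0
    for A,B in L:
        t=np.linspace(0,1,30)[:,None];q=(np.array(A)*(1-t)+np.array(B)*t)/1000
        R=np.array([[np.cos(a),-np.sin(a)],[np.sin(a),np.cos(a)]]);q=q@R.T
        xy=np.array([pw(x,.018) - pw(0,0) for x in q[:,0]+dx])
        P=np.c_[o["eef_pos"][:2]+xy,o["eef_pos"][2]+q[:,1]+dz]
        uv=proj(c,P);s+=map_coordinates(G,[uv[:,1],uv[:,0]],order=1,mode="nearest").sum();n+=30
    return s/n
res=[(score(a,dx,dz),a,dx,dz) for a in np.arange(-.1,.5,.03) for dx in np.arange(-.008,.021,.003) for dz in np.arange(-.04,-.004,.003)]
for x in sorted(res)[::-1][:8]:print(np.round(x,3))
```

```text
flag then [[277.82269021 252.98608531]] now [[283.67188182 176.41904654]]
[ 1.20745e+02 -1.00000e-01 -8.00000e-03 -1.00000e-02]
[ 1.20483e+02 -4.00000e-02 -2.00000e-03 -7.00000e-03]
[ 1.18929e+02 -4.00000e-02  1.00000e-03 -7.00000e-03]
[ 1.18492e+02 -4.00000e-02 -5.00000e-03 -7.00000e-03]
[ 1.17995e+02 -7.00000e-02  1.00000e-03 -7.00000e-03]
[ 1.17859e+02 -1.00000e-01 -8.00000e-03 -1.30000e-02]
[ 1.17803e+02 -1.00000e-01 -5.00000e-03 -1.00000e-02]
[ 1.17558e+02 -7.00000e-02 -8.00000e-03 -1.00000e-02]
```

Run:
```python
from h import *
from workcell import readout,camera
o=readout.get_obs();c=camera("side");s=pickle.load(open("side.pkl","rb"))
d=(np.abs(c["pixels"].astype(int)-s["pixels"]).max(2)>30).astype(np.uint8)
d=cv2.morphologyEx(d,cv2.MORPH_CLOSE,np.ones((3,3)));d[:150]=0;d[236:]=0;d[:,:225]=0;d[:,335:]=0
for u in range(226,335,4):
    q=np.nonzero(d[:,u])[0];print(u,(q.min(),q.max()) if len(q) else None,end="; ")
print()
def sil(a,dx,dz):
    k=np.zeros((420,560),np.uint8)
    R=np.array([[np.cos(a),-np.sin(a)],[np.sin(a),np.cos(a)]])
    for x0,x1,z0,z1 in((-45,45,-22,13),(-22.5,22.5,13,39),(-22,22,-37,-22)):
        P=[]
        for x in(x0,x1):
            for z in(z0,z1):
                q=R@[x,z]
                for y in(-.018,.018):
                    P.append([*(o["eef_pos"][:2]+pw(q[0]/1000+dx,y)-pw(0,0)),o["eef_pos"][2]+q[1]/1000+dz])
        cv2.fillConvexPoly(k,cv2.convexHull(np.int32(proj(c,P).round())),1)
    return k
res=[]
for a in np.arange(-.1,.5,.04):
    for dx in np.arange(-.012,.022,.003):
        for dz in np.arange(-.04,.005,.003):
            k=sil(a,dx,dz);lo=proj(c,[[*o["eef_pos"][:2],o["eef_pos"][2]-.005]])[0,1]
            m=slice(int(lo),236);res.append(((k[m]!=d[m]).sum(),a,dx,dz))
for x in sorted(res)[:8]:print(np.round(x,3))
print("expected dx .0093 dz",35.2-56)
```

```text
226 None; 230 None; 234 None; 238 None; 242 None; 246 (np.int64(183), np.int64(191)); 250 (np.int64(181), np.int64(211)); 254 (np.int64(150), np.int64(213)); 258 (np.int64(150), np.int64(183)); 262 (np.int64(150), np.int64(215)); 266 (np.int64(150), np.int64(218)); 270 (np.int64(150), np.int64(227)); 274 (np.int64(167), np.int64(229)); 278 (np.int64(172), np.int64(228)); 282 (np.int64(170), np.int64(229)); 286 (np.int64(171), np.int64(228)); 290 (np.int64(150), np.int64(227)); 294 (np.int64(150), np.int64(226)); 298 (np.int64(150), np.int64(221)); 302 (np.int64(150), np.int64(209)); 306 (np.int64(150), np.int64(158)); 310 (np.int64(150), np.int64(157)); 314 (np.int64(150), np.int64(156)); 318 None; 322 None; 326 None; 330 None; 334 None; 
[ 6.06e+02  3.80e-01  9.00e-03 -2.20e-02]
[ 6.06e+02  4.60e-01  6.00e-03 -1.90e-02]
[ 6.08e+02  4.20e-01  9.00e-03 -1.90e-02]
[ 6.09e+02  4.60e-01  9.00e-03 -1.90e-02]
[ 6.12e+02  3.40e-01  9.00e-03 -2.20e-02]
[ 6.12e+02  4.20e-01  9.00e-03 -2.20e-02]
[ 6.26e+02  4.60e-01  9.00e-03 -2.20e-02]
[ 6.32e+02  3.80e-01  9.00e-03 -1.90e-02]
expected dx .0093 dz -20.799999999999997
```

The tilt held at about 0.35 rad, and the module's centre is 9 mm beyond the TCP. Work out the move to the bin.

Run:
```python
from h import *
from workcell import readout
o=readout.get_obs();p,q=pickle.load(open("pose.pkl","rb"));go(o,pw(-.015,0,q),.2,q[2]);print(pw(-.015,0,q))
```

```text
shift [-272.7   88.4   15.8] spin -7.06
[ 0.50336771 -0.27030649]
```

Request:
jog_arm:
  motion:
    - {"x":-20,"y":6,"z":0,"spin":-1,"fingers":0.3}
    - {"x":-60,"y":20,"z":0,"spin":-2,"fingers":0.3}
    - {"x":-105,"y":34,"z":0,"spin":-3,"fingers":0.3}
    - {"x":-150,"y":49,"z":0,"spin":-4,"fingers":0.3}
    - {"x":-195,"y":63,"z":0,"spin":-5,"fingers":0.3}
    - {"x":-235,"y":76,"z":0,"spin":-6,"fingers":0.3}
    - {"x":-262,"y":85,"z":0,"spin":-7,"fingers":0.3}
    - {"x":-272.5,"y":88.5,"z":0,"spin":-7,"fingers":0.3}

```text
clock: 11.88
eef_pos: [0.5039, -0.2715, 0.2153]
tool_rot: [0.712, 0.702, -0.0, -0.001]
ft_force: [0.4, 1.2, -3.7]
grip_width: 0.0458
grasp_force: 59.4
```

Request:
jog_arm:
  motion:
    - {"x":0,"y":0,"z":0,"spin":0,"fingers":0.3}
    - {"x":0,"y":0,"z":0,"spin":0,"fingers":0.3}
    - {"x":0,"y":0,"z":0,"spin":0,"fingers":0.3}

```text
clock: 12.25
eef_pos: [0.5043, -0.2689, 0.217]
tool_rot: [0.711, 0.703, 0.0, -0.0]
ft_force: [0.1, 1.1, -3.5]
grip_width: 0.046
grasp_force: 59.4
```

Run:
```python
from h import *
from workcell import readout,camera
o=readout.get_obs();p,q=pickle.load(open("pose.pkl","rb"));go(o,pw(-.015,0,q),.075,q[2]);print(o["grip_width"],o["grasp_force"])
c=camera("side");s=pickle.load(open("side.pkl","rb"))
for z in(.0,): print("flag px pred", proj(c,[o["eef_pos"]+[ -.013+.01,0,-.012]]))
print([b for b in blob(c,0,8,30,box=(300,60,420,220))[0]])
# tops of the rail: were good modules & flags unmoved?
for b in(c,s): print([x[2] for x in blob(b,45,80,50,box=(235,225,310,275))[0]],[x[2] for x in blob(b,100,130,100,box=(215,225,250,275))[0]])
```

```text
shift [ -1.4  -0.9 142. ] spin 0.02
0.04597266026845785 59.36568237841129
flag px pred [[330.51838113 151.04946904]]
[(np.int32(64), [360, 109, 5, 19], [361.9, 119.5]), (np.int32(52), [326, 136, 12, 8], [332.4, 138.6])]
[[286.4, 238.4], [250.3, 256.1]] [[232.0, 258.3]]
[[286.5, 238.4], [250.4, 256.0]] [[227.7, 256.4]]
```

Request:
jog_arm:
  motion:
    - {"x":-1,"y":-1,"z":20,"spin":0,"fingers":0.3}
    - {"x":-1,"y":-1,"z":50,"spin":0,"fingers":0.3}
    - {"x":-1,"y":-1,"z":80,"spin":0,"fingers":0.3}
    - {"x":-1,"y":-1,"z":105,"spin":0,"fingers":0.3}
    - {"x":-1,"y":-1,"z":125,"spin":0,"fingers":0.3}
    - {"x":-1,"y":-1,"z":135,"spin":0,"fingers":0.3}
    - {"x":-1,"y":-1,"z":139,"spin":0,"fingers":0.3}
    - {"x":-1,"y":-1,"z":140,"spin":0,"fingers":0.3}

```text
clock: 13.3
eef_pos: [0.5037, -0.2712, 0.0774]
tool_rot: [0.711, 0.703, 0.0, 0.001]
ft_force: [0.3, -0.1, -3.1]
grip_width: 0.0457
grasp_force: 59.4
```

Request:
jog_arm:
  motion:
    - {"x":0,"y":0,"z":2,"spin":0,"fingers":0.3}
    - {"x":0,"y":0,"z":4,"spin":0,"fingers":0.3}
    - {"x":0,"y":0,"z":4,"spin":0,"fingers":0.3}

```text
clock: 13.68
eef_pos: [0.5032, -0.2711, 0.0728]
tool_rot: [0.712, 0.703, 0.0, -0.0]
ft_force: [-0.0, 0.8, -3.2]
grip_width: 0.0452
grasp_force: 59.4
```

Request:
jog_arm:
  motion:
    - {"x":0,"y":0,"z":1,"spin":0,"fingers":0.3}
    - {"x":0,"y":0,"z":2,"spin":0,"fingers":0.3}
    - {"x":0,"y":0,"z":2,"spin":0,"fingers":0.3}

```text
clock: 14.05
eef_pos: [0.5032, -0.271, 0.0707]
tool_rot: [0.711, 0.703, -0.0, -0.0]
ft_force: [-0.1, 0.2, -4.1]
grip_width: 0.0455
grasp_force: 59.4
```

Request:
jog_arm:
  motion:
    - {"x":0,"y":0,"z":1,"spin":0,"fingers":0.3}
    - {"x":0,"y":0,"z":1.5,"spin":0,"fingers":0.3}
    - {"x":0,"y":0,"z":1.5,"spin":0,"fingers":0.3}

```text
clock: 14.42
eef_pos: [0.5034, -0.2713, 0.0699]
tool_rot: [0.712, 0.703, 0.0, 0.0]
ft_force: [-1.9, 1.0, 0.9]
grip_width: 0.0456
grasp_force: 59.8
```

Request:
jog_arm:
  motion:
    - {"x":0,"y":0,"z":1,"spin":0,"fingers":0.3}
    - {"x":0,"y":0,"z":1.5,"spin":0,"fingers":0.3}
    - {"x":0,"y":0,"z":1.5,"spin":0,"fingers":0.3}

```text
clock: 14.8
eef_pos: [0.5036, -0.2716, 0.0697]
tool_rot: [0.712, 0.703, -0.0, 0.001]
ft_force: [-2.7, 1.2, 8.6]
grip_width: 0.0457
grasp_force: 60.3
```

The near foot touches the floor at TCP z of about 0.070. Now ease the grip slightly and follow the top back upright.

Request:
jog_arm:
  motion:
    - {"x":0,"y":0,"z":-1,"spin":0,"fingers":-0.15}
    - {"x":0,"y":2,"z":-1,"spin":0,"fingers":-0.2}
    - {"x":0,"y":5,"z":-1,"spin":0,"fingers":-0.22}
    - {"x":0,"y":8,"z":-1,"spin":0,"fingers":-0.25}
    - {"x":0,"y":11,"z":-1,"spin":0,"fingers":-0.25}
    - {"x":0,"y":14,"z":-1,"spin":0,"fingers":-0.25}

```text
clock: 15.55
eef_pos: [0.5175, -0.2712, 0.0687]
tool_rot: [0.711, 0.703, 0.0, -0.0]
ft_force: [1.3, -0.0, -0.5]
grip_width: 0.0538
grasp_force: 0.4
```

```bash
cat > chk.py <<'E'
from h import *
from workcell import readout,camera
o=readout.get_obs();c=camera("side");print(o["eef_pos"].round(4),o["ft_force"].round(1))
r=[b for b in blob(c,0,8,15,box=(300,160,400,270))[0]];print(r)
p,q=pickle.load(open("pose.pkl","rb"))
for b in r: print("flag@z.08, bin frame mm",(Ro.from_euler("z",-q[2]).apply(unproj(c,[b[2]],.08)[0]-[*q[:2],.08])*1000).round(1))
E
python3 chk.py
```

```text
[ 0.5175 -0.2712  0.0687] [ 1.3 -0.  -0.5]
[(np.int32(75), [314, 204, 15, 9], [321.5, 207.8]), (np.int32(215), [373, 254, 23, 16], [385.7, 262.5])]
flag@z.08, bin frame mm [ 0.1 -8.2  0. ]
flag@z.08, bin frame mm [-206.2  167.8    0. ]
```

Request:
jog_arm:
  motion:
    - {"x":0,"y":2,"z":0,"spin":0,"fingers":-0.25}
    - {"x":0,"y":4,"z":0,"spin":0,"fingers":-0.25}
    - {"x":0,"y":6,"z":0,"spin":0,"fingers":-0.25}
    - {"x":0,"y":6,"z":0,"spin":0,"fingers":-0.25}

```text
clock: 16.1
eef_pos: [0.5232, -0.2713, 0.0688]
tool_rot: [0.711, 0.703, -0.0, -0.0]
ft_force: [0.0, 0.3, 1.3]
grip_width: 0.0534
grasp_force: 0.0
```

```bash
python3 chk.py
```

```text
[ 0.5232 -0.2713  0.0688] [0.  0.3 1.3]
[(np.int32(52), [312, 206, 14, 6], [318.4, 208.2]), (np.int32(212), [373, 254, 23, 16], [385.7, 262.4])]
flag@z.08, bin frame mm [ 4.3 -2.2  0. ]
flag@z.08, bin frame mm [-206.   167.4    0. ]
```

Request:
jog_arm:
  motion:
    - {"x":0,"y":2,"z":0,"spin":0,"fingers":-0.25}
    - {"x":0,"y":4,"z":0,"spin":0,"fingers":-0.25}
    - {"x":0,"y":4,"z":0,"spin":0,"fingers":-0.25}

```text
clock: 16.52
eef_pos: [0.5274, -0.2714, 0.0688]
tool_rot: [0.711, 0.703, 0.0, 0.0]
ft_force: [0.6, 0.0, 0.3]
grip_width: 0.0529
grasp_force: 0.0
```

```bash
python3 chk.py
```

```text
[ 0.5274 -0.2714  0.0688] [0.6 0.  0.3]
[(np.int32(47), [312, 206, 13, 6], [318.0, 208.4]), (np.int32(210), [373, 254, 23, 16], [385.8, 262.4])]
flag@z.08, bin frame mm [ 4.4 -0.6  0. ]
flag@z.08, bin frame mm [-206.2  167.3    0. ]
```

The flag has stopped moving, so the module is upright on its feet. Open and retreat straight up.

Request:
jog_arm:
  motion:
    - {"x":0,"y":0,"z":0,"spin":0,"fingers":-0.7}
    - {"x":0,"y":0,"z":0,"spin":0,"fingers":-1}
    - {"x":0,"y":0,"z":-5,"spin":0,"fingers":-1}
    - {"x":0,"y":0,"z":-20,"spin":0,"fingers":-1}
    - {"x":0,"y":0,"z":-60,"spin":0,"fingers":-1}
    - {"x":0,"y":0,"z":-110,"spin":0,"fingers":-1}
    - {"x":0,"y":-30,"z":-140,"spin":0,"fingers":-1}
    - {"x":0,"y":-80,"z":-140,"spin":0,"fingers":-1}

```text
clock: 17.58
eef_pos: [0.4496, -0.2717, 0.2133]
tool_rot: [0.711, 0.703, 0.001, 0.005]
ft_force: [-0.9, -0.6, -0.7]
grip_width: 0.0853
grasp_force: 0.0
```

Request:
jog_arm:
  motion:
    - {"x":-10,"y":-55,"z":0,"spin":0,"fingers":-1}
    - {"x":-30,"y":-110,"z":0,"spin":0,"fingers":-1}
    - {"x":-60,"y":-150,"z":0,"spin":0,"fingers":-1}
    - {"x":-100,"y":-180,"z":0,"spin":0,"fingers":-1}
    - {"x":-140,"y":-190,"z":0,"spin":0,"fingers":-1}
    - {"x":-140,"y":-190,"z":0,"spin":0,"fingers":-1}

```text
clock: 18.32
eef_pos: [0.2547, -0.4106, 0.21]
tool_rot: [0.713, 0.701, -0.0, 0.001]
ft_force: [-0.6, 0.6, 0.6]
grip_width: 0.0853
grasp_force: 0.0
```

Run:
```python
from h import *
from workcell import readout,camera
c=camera("side");t=camera("top");s=pickle.load(open("side.pkl","rb"));t0=pickle.load(open("top.pkl","rb"))
p,q=pickle.load(open("pose.pkl","rb"))
for n,i,bx in(("side",c,(290,150,370,240)),("top",t,(325,170,395,275))):
    for b in blob(i,0,8,30,box=bx)[0]:
        print(n,b,(unproj(i,[b[2]],.08)[0]-[*q[:2],.08]).round(4)*1000)
for n,a,b in(("side",c,s),("top",t,t0)):
    print(n,[x[2] for x in blob(a,45,80,50,box=(185,222,310,275))[0]],[x[2] for x in blob(b,45,80,50,box=(185,222,310,275))[0]])
# flag appearance if upright: expected size of flag from original
print("orig red",[x[:2] for x in blob(s,0,8,30,box=(245,235,300,265))[0]],[x[:2] for x in blob(t0,0,8,30,box=(200,222,240,260))[0]])
# bin shift: yellow mask lip rows outside module, top camera
for i in(t0,t):
    m=blob(i,18,32,100,s=120,box=(322,172,396,275))[1];pts=cv2.findNonZero(m);print("bin",cv2.boundingRect(pts),np.round(cv2.minAreaRect(pts)[0],1))
d=np.abs(t["pixels"].astype(int)-t0["pixels"]).max(2)>40
d[:170]=0;d[280:]=0;d[:,:322]=0;d[:,396:]=0;print("module area diff",cv2.boundingRect(cv2.findNonZero(np.uint8(d))))
P=[[*pw(.005+x,y,q),z] for x,z in((-.045,.054),(.045,.054),(-.0225,.08),(.0225,.08)) for y in(-.018,.018)]
print(proj(t,P).round().tolist())
```

```text
side (np.int32(55), [312, 206, 15, 6], [318.8, 208.4]) [ 3.  -1.6 -0. ]
top (np.int32(174), [355, 216, 15, 12], [362.1, 221.4]) [-0.3 -1.8 -0. ]
side [[286.4, 238.4], [250.3, 256.1]] [[286.5, 238.4], [250.4, 256.0]]
top [[198.8, 234.8], [221.8, 239.5], [237.5, 240.9], [256.9, 244.1]] [[198.8, 234.8], [237.5, 241.0], [257.0, 244.1]]
orig red [(np.int32(129), [255, 244, 22, 10])] [(np.int32(191), [210, 231, 17, 14])]
bin (330, 179, 56, 89) [357.5 222.7]
bin (330, 179, 56, 89) [357.6 222.7]
module area diff (341, 199, 30, 58)
[[367.0, 243.0], [350.0, 242.0], [367.0, 200.0], [350.0, 199.0], [370.0, 230.0], [352.0, 230.0], [370.0, 208.0], [352.0, 207.0]]
```

Both cameras put the flag at z of about 80 mm in the bin's middle, so the module is upright. The bin and the good modules haven't moved. One last toggle check from the top camera before handing in.

Run:
```python
from h import *
from workcell import camera
t=camera("top");t0=pickle.load(open("top.pkl","rb"))
bx=(165,212,196,252)
for i in(t0,t):
    print([b for b in blob(i,100,130,25,box=bx)[0]])
for a in(0,.7,.8,.9):
    th=.45-a;print(a,[proj(t,[[*pw(L*np.sin(th)+e*np.cos(th),.076),.102+L*np.cos(th)-e*np.sin(th)]]).round(1).tolist() for L,e in((.028,-.004),(.028,.004))])
```

```text
[(np.int32(26), [171, 212, 6, 10], [172.8, 214.9]), (np.int32(154), [173, 220, 14, 14], [179.4, 226.6]), (np.int32(42), [165, 240, 5, 12], [167.0, 246.3])]
[(np.int32(26), [171, 212, 6, 10], [172.8, 214.9]), (np.int32(140), [172, 223, 15, 12], [179.1, 228.6]), (np.int32(43), [165, 240, 5, 12], [166.9, 246.3])]
0 [[[178.1, 221.6]], [[179.2, 218.1]]]
0.7 [[[176.1, 231.8]], [[176.7, 227.5]]]
0.8 [[[175.9, 233.2]], [[176.5, 229.0]]]
0.9 [[[175.8, 234.6]], [[176.2, 230.5]]]
```

```bash
python3 -c "
from workcell import bot
print(bot.job_done())"
```

```text
the job is handed in; nothing more can be done
None
```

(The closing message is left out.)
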